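# Set the load on a small cheese press

### The job

The cheese press holds a filled mould, but its ram is still locked clear above it: twist the wooden T-handle anticlockwise to free the telescoping ram and push it straight down until its sprung foot bears on the follower inside the mould with about 12 newtons (anything from 8 to 17 will do for this light first pressing; more than 22 at any moment spoils the rind). Keeping that load on, twist the handle back clockwise until it is locked tight, so that the press holds the load by itself, and let go. Leave the other things on the worktop as they stand.

Things in the scene. Friction and masses are not known exactly. Their poses are not given: they have to be found in the camera images.
- press: Small cheese press, fixed on the worktop: wooden base 170 x 220 x 26 mm, steel drip dish, two posts 84 mm either side of the centre, wooden bridge (34 x 204 mm, upper face at 182 mm; nuts on it reach 195 mm). Origin: centre of the underside; z up; drip spout towards -x, posts at +-y. The ram slides and turns on the z axis through the origin.
- sleeve_top (a point): Upper end of the fixed steel sleeve in the middle of the bridge, with its black ribbed collar 35 mm across, on the ram's axis, 209 mm above the worktop. The ram's inner tube (18 mm) comes out of it. The clamp is inside, unseen.
- mould: White plastic mould with drain holes, fixed in the drip dish: 110 mm wide over the rim, 80 mm tall. Origin: centre of its underside, 30 mm above the worktop.
- mould_mouth (a point): Centre of the mould's mouth, 110 mm above the worktop. Inside, out of sight under the foot, lies the flat wooden follower, 87 mm wide, anywhere from 24 to 46 mm below the mouth (each filling differs). It does not give way under the loads used here. The pressing foot is a sprung disc 80 mm wide.
- grip (a point): Middle of the dark wooden T-handle (70 mm long, 18 thick, 24 high) on top of the ram's inner tube, on the ram's axis: 308 mm above the worktop with the ram fully up, lower by joint ram. Its y axis runs along the 70 mm bar; with joint handle at 0 the bar is parallel to the bridge. Right under the bar is a steel hub, 25 mm wide and 8 mm high, then the tube.
- ram (a joint): How far (m) the ram is slid down from fully up, 0 to 0.072. At 0 the foot is 126 mm above the worktop, so it meets the follower after 40 to 62 mm. Unlocked it slides against 2.5 N of seal drag and stays where left (it weighs 1.6 N), so the rise of the hand's push over that of free sliding is the load. Foot spring: 3 N to start, then 2.5 N per mm, 11 mm at most. Locked, it holds 40 N and more.
- handle (a joint): Twist (rad) of handle and inner tube: 0 fully locked (a stop), growing anticlockwise seen from above to a stop at 1.25; it starts within 0.1 of locked. The lock bites below about 0.6 and tightens to 0; above 0.6 the ram slides freely. Turning takes at most about 0.5 N m before the stops. It stays where it is left.
- spare_mould: An empty mould of the same kind standing free beside the press; origin at the centre of its underside. Not to be disturbed.
- salt_shaker: Salt shaker, 44 mm wide, 90 mm tall, standing free; origin under its centre. Not to be disturbed.
- tumbler: Drinking glass, 80 mm wide, 88 mm tall, standing free; origin under its centre. Not to be disturbed.
- lemon: Lemon, 71 x 53 x 51 mm, lying free; origin under its centre. Not to be disturbed.
- teaspoon: Teaspoon, 130 mm long, lying free in front of the press; origin under its centre. Not to be disturbed.

How it is judged:
By the outcome, as a careful person would: the job done as asked, in the order asked, and still so for the second after the job is handed in, with the robot touching nothing.
It also fails if it takes over 51 s, if anything falls off the work surface, if the arm or the gripper's body presses on something with over 40 N, if the wrist force passes 120 N, or if a joint passes its speed limit or range.

### The arm

A 6-joint arm with a two-finger parallel gripper is mounted at the origin on a cart in front of the work surface, level with it; the furniture and walls round the work are solid. World frame = base frame: x ahead of the robot, y to its left, z up, the work surface at z = 0. Lengths are in m, angles in degrees, forces in N, time in s.
With the tool pointing down it reaches from about 0.4 to 0.825 m from the base axis. Payload 7 kg.
Tool frame: the origin (TCP) lies midway between the tips of the shut fingers; the grasp point (between the pads) lies 19 mm behind it; z points along the fingers, y is the line along which they close (so a half turn about z gives the same grasp; the last joint's range is limited). The gripper opens to 88 mm and grips with 3 to 60 N. Pads are 19 mm wide; open, the fingers measure 130 mm over their backs; the gripper's body (78 mm by 193 mm) begins 47 mm behind the grasp point.
Start: joints at [-48.065, 20.546, 0.682, 0, -70.136, -16.507], TCP at [0.29, -0.61, 0.227] pointing down, gripper open.
Joint ranges: [-176.03, 176.03], [-82.01, 121.73], [-58.28, 71.71], [-173.87, 95.51], [-174.79, -0.11], [-173.66, 173.66]. Speed limits (degrees/s): [136.94, 136.94, 172.46, 180, 180, 180].

### API

Orientations are given as [roll, pitch, yaw] about the fixed x, y, z axes, in that order (R = Rz(yaw) Ry(pitch) Rx(roll)).
In Python, from plant import ctrl gives the robot as it stands. The module is installed in compiled form; this text tells all that it offers.
- The arm moves only by the tool send_rows, never from a script. Its argument "plan" is a list that holds one entry, the list of rows, each a list of 6 numbers: the shift along the tool's x, y, z in parts of the range, where 1.0 means 50 cm, then the turn, a rotation vector about the tool's x, y, z in parts of the range, where 1.0 means 180 degrees. A call has 1 to 8 rows; each row is the pose to reach, as a shift and turn from the pose commanded when the call began, along the tool's axes at that moment; what a row does not reach only later rows make up. A row lasts 1/12 s, in which the tool goes at most 41.7 mm and 7.16 degrees, less where a joint would pass 70% of its speed; a pose out of reach is approached as far as the arm can. Shift and turn numbers lie between -1 and 1, and a call with a number outside is refused. A call with a gripper value outside its range is refused whole. "fingers" is the opening, from 0 (shut) to 1 (fully open), set as the call begins (left out, the last holds). The fingers move at their own pace and stop on an object; the grip force is fixed at half the most. Time passes only in rows, so rows that repeat a pose let the fingers close. It gives the time, the measured TCP pose, the force, the opening and the grip force at its end, in the units of the state.
- ctrl.get_obs(): the state, without advancing time (a new reading comes with each control period).
- ctrl.snapshot(name): name is "scene" or "top" or "wrist"; returns a dict with "img" (400x640x3 uint8, red, green, blue), "K" (3x3 intrinsics, pixels), "pose" (4x4, takes a point from camera to world coordinates). Camera axes: x right, y down, z forward; pixel columns grow to the right and rows downward; lengths in m; the calibration is good to about 2 mm. A picture is of the moment at which its call begins. There is no depth.
- ctrl.close_job(): hands the job in; it is judged then, once.
The state is a dict: "clock": time; "joint_pos": joint angles; "qvel": joint speeds; "tau": joint torques, N m; "tool_pos": TCP position; "orientation": TCP orientation; "force": force on the tool from outside, world axes, zero at the start; "moment": the same for the moment, N m; "opening": finger opening in m; "gripper_force": force on a finger pad.
Only numpy, scipy, OpenCV 4.12 (cv2) and the standard library are available. Lean on these libraries where they do the work, as an engineer would, in place of code of your own. Each camera call takes 0.05 s, during which the arm holds its last target. There are 200 camera calls.

## Working session

There is one attempt and no reset: what is moved stays moved. The work goes in short steps, Python scripts to look and compute and a tool call to move; the robot and the scene stay as the last step left them, time stands still between calls to the robot, and variables do not carry over. Pictures are saved under pics/ and viewed, at most 10 in all, crops included, and the job is handed in when it is done.

Besides the shell and the picture viewer there is one more tool, called after "Emit:" as name(argument=value, ...), one argument or row to a line, values as JSON. send_rows: Moves the arm, as the interface text tells. Its arguments: {"type":"object","properties":{"plan":{"type":"array","items":{"type":"array","items":{"type":"array","items":{"type":"number"}}}},"fingers":{"type":"number"}},"required":["plan"]}

```bash
mkdir -p pics
python3 - <<'E'
from plant import ctrl
import cv2,numpy as np
o=ctrl.get_obs();print(o)
for n in ("scene","top"):
    s=ctrl.snapshot(n);cv2.imwrite(f"pics/{n}0.png",s["img"][:,:,::-1]);np.savez(f"{n}0.npz",**s);print(n,s["K"].tolist(),s["pose"].round(4).tolist())
E
```

```text
{'clock': 0.0, 'joint_pos': array([-4.80653173e+01,  2.05899773e+01,  6.30836083e-01, -1.89673643e-02,
       -7.01357953e+01, -1.65063204e+01]), 'qvel': array([-0.01890894,  0.0472037 , -0.00846779, -0.04559084, -0.05957663,
       -0.08764857]), 'tau': array([ 1.26032542e-04, -5.82731152e+01,  2.93050522e+01,  6.99721053e+00,
        6.77369404e-03, -1.16172278e-04]), 'tool_pos': array([ 0.28956862, -0.60916478,  0.22562046]), 'orientation': array([ 1.79903910e+02, -9.88033952e-03, -1.54578089e+02]), 'force': array([ 0.33447728, -0.12826931, -0.73934708]), 'moment': array([0.04625068, 0.0247502 , 0.00413262]), 'gripper_force': 0.0, 'opening': 0.08769692748893035}
scene [[508.7134220010177, 0.0, 327.5450539022739], [0.0, 508.7134220010177, 197.50527235088637], [0.0, 0.0, 1.0]] [[-0.6064, -0.6144, 0.5048, -0.2003], [-0.795, 0.4541, -0.4023, 0.4416], [0.018, -0.6452, -0.7638, 1.2447], [0.0, 0.0, 0.0, 1.0]]
top [[521.0081706213399, 0.0, 318.7321427033752], [0.0, 521.0081706213399, 194.26413972079976], [0.0, 0.0, 1.0]] [[0.4357, -0.7526, 0.4938, -0.263], [-0.9, -0.3588, 0.2475, -0.4959], [-0.0091, -0.5522, -0.8336, 1.4967], [0.0, 0.0, 0.0, 1.0]]
```

View pics/scene0.png

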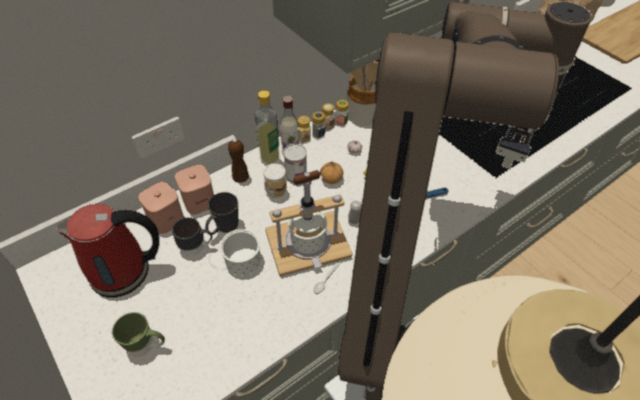

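View pics/top0.png

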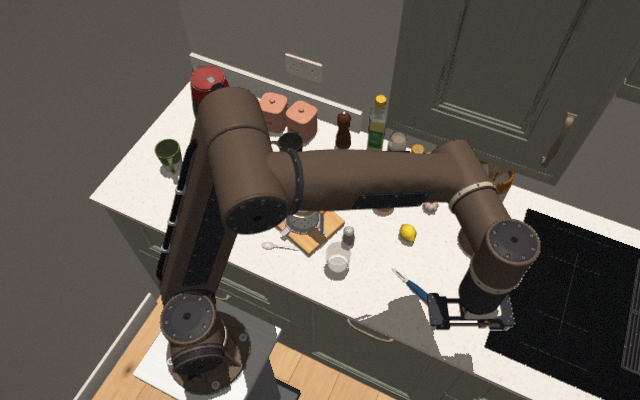

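```bash
python3 - <<'E'
import cv2
a=cv2.imread("pics/scene0.png")[160:280,260:360];cv2.imwrite("pics/c1.png",cv2.resize(a,None,fx=5,fy=5,interpolation=cv2.INTER_CUBIC))
E
cat > h.py <<'E'
import numpy as np
def ray(s,uv,z):
    "pixel cast onto plane z"
    d=s["pose"][:3,:3]@np.linalg.solve(s["K"],[uv[0],uv[1],1]);o=s["pose"][:3,3]
    return o+d*(z-o[2])/d[2]
E
```

```text
(no output)
```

View pics/c1.png

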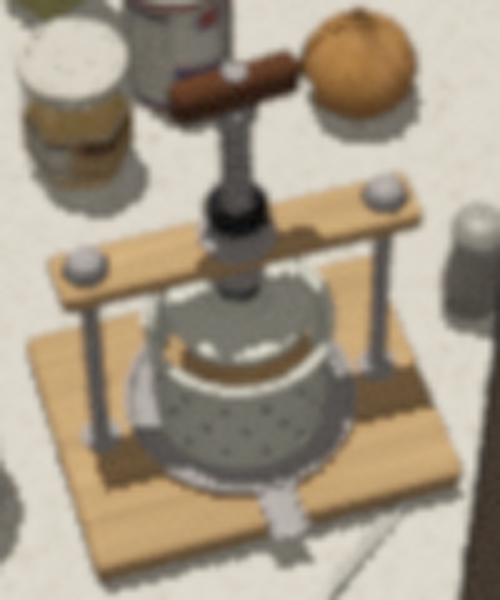

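The crop (5×, offset 260,160) shows the handle pin at about (235,70), the nuts at (86,258) and (384,185), the collar at (237,200), the base's front corners at (100,572) and (460,480), and the spout at (285,510).

Run:
```python
import numpy as np
from h import ray
s=np.load("scene0.npz")
P=lambda c,z:ray(s,(260+(c[0]-2)/5,160+(c[1]-2)/5),z)
for n,c,z in [("pin",(235,69),.320),("nutL",(86,260),.191),("nutR",(384,188),.191),("collar",(237,200),.209),("bFL",(100,572),.026),("bFR",(458,476),.026),("bBL",(30,345),.026),("hL",(173,107),.308),("hR",(298,67),.308)]:
    print(n,P(c,z).round(4))
a,b=P((86,260),.191),P((384,188),.191)
print((a+b)/2,np.linalg.norm(a-b),np.degrees(np.arctan2(*(a-b)[[1,0]])))
a,b=P((173,107),.308),P((298,67),.308)
print((a+b)/2,np.linalg.norm(a-b),np.degrees(np.arctan2(*(a-b)[[1,0]])))
```

```text
pin [ 0.5038 -0.0511  0.32  ]
nutL [0.537  0.0241 0.191 ]
nutR [ 0.4826 -0.1334  0.191 ]
collar [ 0.5108 -0.0557  0.209 ]
bFL [0.4631 0.0755 0.026 ]
bFR [ 0.3938 -0.1245  0.026 ]
bBL [0.6184 0.0213 0.026 ]
hL [ 0.5103 -0.0178  0.308 ]
hR [ 0.4953 -0.0838  0.308 ]
[ 0.5098309  -0.05464746  0.191     ] 0.16663406040536669 70.9442537185672
[ 0.50279155 -0.05080856  0.308     ] 0.06765727385039097 77.15429315090621
```

The nuts come out 167 mm apart (168 expected). The axis is about (0.509,-0.054), the press yaw is -19°, and the bar lies about 5° anticlockwise of the bridge. I'll move above it, to TCP z 0.42 and yaw -194.

The manual's scale: shifts go in shares of 50 cm and turns go in shares of 180 degrees. Converting my numbers, -43.6 cm / 50 = -0.872, 40.7 cm / 50 = 0.814, 39.4 degrees / 180 = 0.2189.

Emit:
send_rows(
  plan=[
    [[-0.436, 0.406, -0.22, 0, 0, 0.1111], [-0.436, 0.406, -0.22, 0, 0, 0.1111], [-0.436, 0.406, -0.22, 0, 0, 0.1111], [-0.436, 0.406, -0.22, 0, 0, 0.1111], [-0.872, 0.814, -0.388, 0, 0, 0.2189], [-0.872, 0.814, -0.388, 0, 0, 0.2189], [-0.872, 0.814, -0.388, 0, 0, 0.2189], [-0.872, 0.814, -0.388, 0, 0, 0.2189]],
  ],
  fingers=1,
)

```text
clock: 0.77
tool_pos: [0.4031, -0.3217, 0.3314]
orientation: [180.0, -0.0, 165.6]
force: [1.3, -0.4, -0.2]
opening: 0.0877
gripper_force: 0.0
```

Emit:
send_rows(
  plan=[
    [[-0.072, 0.572, -0.178, 0, 0, 0], [-0.072, 0.572, -0.178, 0, 0, 0], [-0.072, 0.572, -0.178, 0, 0, 0], [-0.072, 0.572, -0.178, 0, 0, 0], [-0.072, 0.572, -0.178, 0, 0, 0], [-0.072, 0.572, -0.178, 0, 0, 0], [-0.072, 0.572, -0.178, 0, 0, 0], [-0.072, 0.572, -0.178, 0, 0, 0]],
  ],
)

```text
clock: 1.43
tool_pos: [0.5088, -0.0505, 0.4213]
orientation: [179.9, 0.1, 166.2]
force: [0.2, -0.9, -0.1]
opening: 0.0877
gripper_force: 0.0
```

Run:
```python
from plant import ctrl
import cv2,numpy as np
s=ctrl.snapshot("wrist");cv2.imwrite("pics/w1.png",s["img"][:,:,::-1]);np.savez("w1.npz",**s)
o=ctrl.get_obs();print(o["clock"],o["tool_pos"],o["orientation"],o["joint_pos"],o["force"]);print(s["K"],s["pose"])
```

```text
1.4833 [ 0.50876934 -0.05091152  0.4209233 ] [1.79952603e+02 5.19238407e-02 1.66235289e+02] [ 1.63049859e+01  9.48857024e-01  7.87786658e-01 -1.50016496e-02
 -8.97702455e+01 -1.20069624e+02] [1.57079395 1.36929158 0.67548325]
[[292.22316526   0.         319.94526434]
 [  0.         292.22316526 202.11217972]
 [  0.           0.           1.        ]] [[ 0.2392506   0.9344932   0.26359363  0.43805536]
 [ 0.97095595 -0.23080246 -0.06304577 -0.03233018]
 [ 0.00192221  0.27102154 -0.96257136  0.57989882]
 [ 0.          0.          0.          1.        ]]
```

View pics/w1.png

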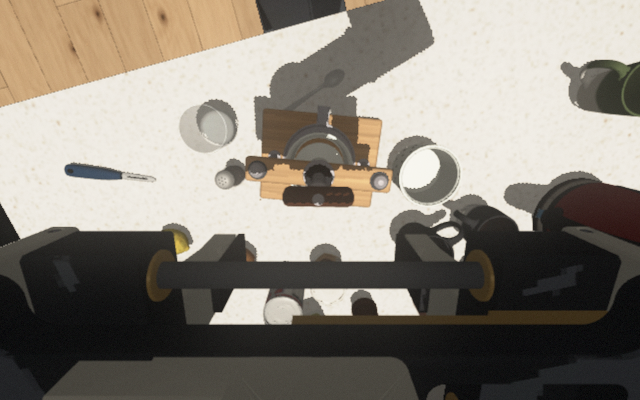

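The wrist view shows the bar from about (283,196) to (354,196) with its pin at (319,199), and the nuts at (258,170) and (380,181). The fingers open along the bar, so I need a quarter turn, to yaw -104.

Run:
```python
import numpy as np,cv2
from h import ray
s=np.load("w1.npz");im=s["img"]
a,b=ray(s,(258,168),.193),ray(s,(380,179.5),.193);print(a,b,(a+b)/2,np.linalg.norm(a-b),np.degrees(np.arctan2(*(b-a)[[1,0]])))
for z in (.32,.312,.304): print(z,ray(s,(319,199),z))
print(ray(s,(319,174),.209))
for z in (.312,.304):
  a,b=ray(s,(283,196),z),ray(s,(354,196.5),z);print(z,np.linalg.norm(a-b),(a+b)/2,np.degrees(np.arctan2(*(b-a)[[1,0]])))
m=cv2.inRange(cv2.cvtColor(im,cv2.COLOR_RGB2HSV),(0,50,10),(15,255,110))[180:210,275:362]
print(cv2.minAreaRect(cv2.findNonZero(m)))
```

```text
[ 0.47842933 -0.12643773  0.193     ] [0.53268022 0.02841312 0.193     ] [ 0.50555477 -0.04901231  0.193     ] 0.1640790771781696 70.69245729128774
0.32 [ 0.50612619 -0.04948562  0.32      ]
0.312 [ 0.50822149 -0.05001369  0.312     ]
0.304 [ 0.51031679 -0.05054175  0.304     ]
[ 0.50292765 -0.04883074  0.209     ]
0.312 0.0672413960045888 [ 0.5054933  -0.04981005  0.312     ] 75.71219719770954
0.304 0.06924935995312978 [ 0.50750713 -0.05033203  0.304     ] 75.71219719770951
((43.0, 14.5), (21.0, 70.0), 90.0)
```

To row units: -45 degrees / 180 = -0.25.

Emit:
send_rows(
  plan=[
    [[0, 0, 0, 0, 0, -0.25], [0, 0, 0, 0, 0, -0.25], [0, 0, 0, 0, 0, -0.25], [0, 0, 0, 0, 0, -0.25], [0, 0, 0, 0, 0, -0.25], [0, 0, 0, 0, 0, -0.25], [0, 0, 0, 0, 0, -0.25]],
  ],
)

```text
clock: 2.07
tool_pos: [0.5068, -0.055, 0.4197]
orientation: [180.0, -0.0, -148.6]
force: [0.3, 0.1, 0.2]
opening: 0.0877
gripper_force: 0.0
```

To row units: -45 degrees / 180 = -0.25.

Emit:
send_rows(
  plan=[
    [[0, 0, 0, 0, 0, -0.25], [0, 0, 0, 0, 0, -0.25], [0, 0, 0, 0, 0, -0.25], [0, 0, 0, 0, 0, -0.25], [0, 0, 0, 0, 0, -0.25], [0, 0, 0, 0, 0, -0.25], [0, 0, 0, 0, 0, -0.25]],
  ],
)

```text
clock: 2.65
tool_pos: [0.5068, -0.055, 0.4197]
orientation: [180.0, -0.0, -103.6]
force: [0.7, 0.1, 0.3]
opening: 0.0876
gripper_force: 0.0
```

Run:
```python
from plant import ctrl
import cv2,numpy as np
s=ctrl.snapshot("wrist");np.savez("w2.npz",**s)
cv2.imwrite("pics/w2.png",cv2.resize(s["img"][110:260,220:420,::-1],None,fx=4,fy=4,interpolation=cv2.INTER_CUBIC))
```

```text
(no output)
```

View pics/w2.png

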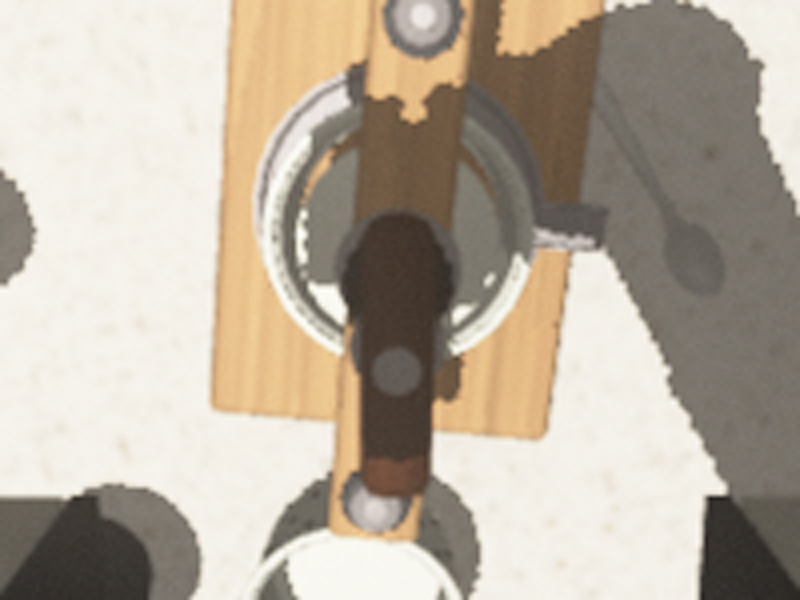

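The crop (4×, offset 220,110) shows the pin at (397,372). The bar is upright and centred between the fingers.

Run:
```python
import numpy as np,cv2
from h import ray
w1=np.load("w1.npz");w2=np.load("w2.npz");sc=np.load("scene0.npz")
def ln(s,uv):
    d=s["pose"][:3,:3]@np.linalg.solve(s["K"],[*uv,1]);return s["pose"][:3,3],d/np.linalg.norm(d)
def tri(L):
    A=sum(np.eye(3)-np.outer(d,d) for o,d in L);b=sum((np.eye(3)-np.outer(d,d))@o for o,d in L)
    p=np.linalg.solve(A,b);return p.round(4),[round(float(np.linalg.norm((np.eye(3)-np.outer(d,d))@(p-o))),4) for o,d in L]
a=ln(w1,(318.5,199));b=ln(w2,(318.9,202.6));c=ln(sc,(306.7,173.5))
print(tri([a,b]),tri([a,b,c]))
for z in(.32,.312):print(ray(w2,(318.9,202.6),z))
p,q=ray(w2,(320,165),.32),ray(w2,(318.5,227),.32);print(np.linalg.norm(p-q),np.degrees(np.arctan2(*(p-q)[[1,0]])))
```

```text
(array([ 0.5087, -0.0508,  0.309 ]), [0.0002, 0.0002]) (array([ 0.5074, -0.0521,  0.3154]), [0.0019, 0.0009, 0.0015])
[ 0.50779591 -0.05386506  0.32      ]
[ 0.5083538  -0.05168118  0.312     ]
0.05850067853797363 -104.98392896636577
```

To row units: 12.2 cm / 50 = 0.244, 11.2 cm / 50 = 0.224.

Emit:
send_rows(
  plan=[
    [[-0.006, 0, 0.12, 0, 0, 0], [-0.006, 0, 0.12, 0, 0, 0], [-0.006, 0, 0.16, 0, 0, 0], [-0.006, 0, 0.2, 0, 0, 0], [-0.006, 0, 0.224, 0, 0, 0], [-0.006, 0, 0.244, 0, 0, 0], [-0.006, 0, 0.244, 0, 0, 0], [-0.006, 0, 0.244, 0, 0, 0]],
  ],
)

```text
clock: 3.37
tool_pos: [0.5078, -0.052, 0.2982]
orientation: [180.0, -0.0, -104.0]
force: [0.7, -0.1, 0.2]
opening: 0.0877
gripper_force: 0.0
```

Emit:
send_rows(
  plan=[
    [[0, 0, 0, 0, 0, 0], [0, 0, 0, 0, 0, 0], [0, 0, 0, 0, 0, 0], [0, 0, 0, 0, 0, 0], [0, 0, 0, 0, 0, 0], [0, 0, 0, 0, 0, 0], [0, 0, 0, 0, 0, 0], [0, 0, 0, 0, 0, 0]],
  ],
  fingers=0,
)

```text
clock: 4.03
tool_pos: [0.5079, -0.0517, 0.2982]
orientation: [-180.0, 0.0, -104.0]
force: [0.4, -0.3, -0.1]
opening: 0.04
gripper_force: 0.0
```

Run:
```python
from plant import ctrl
import cv2,numpy as np
o=ctrl.get_obs();print(o["clock"],o["tool_pos"],o["orientation"],o["joint_pos"],o["force"],o["moment"],o["opening"],o["gripper_force"])
s=ctrl.snapshot("wrist");np.savez("w3.npz",**s)
cv2.imwrite("pics/w3.png",cv2.resize(s["img"][110:310,220:420,::-1],None,fx=3,fy=3,interpolation=cv2.INTER_CUBIC))
```

```text
4.0333 [ 0.5078616  -0.05170801  0.29821991] [-1.79998393e+02  3.25545696e-03 -1.03972996e+02] [ 1.62536447e+01  2.50003038e+00 -1.29574021e+01 -2.07931925e-03
 -7.45395406e+01 -3.02260863e+01] [ 0.41666283 -0.33352273 -0.05045839] [ 0.05253222  0.04128727 -0.00841648] 0.039982625320982505 0.0
```

View pics/w3.png

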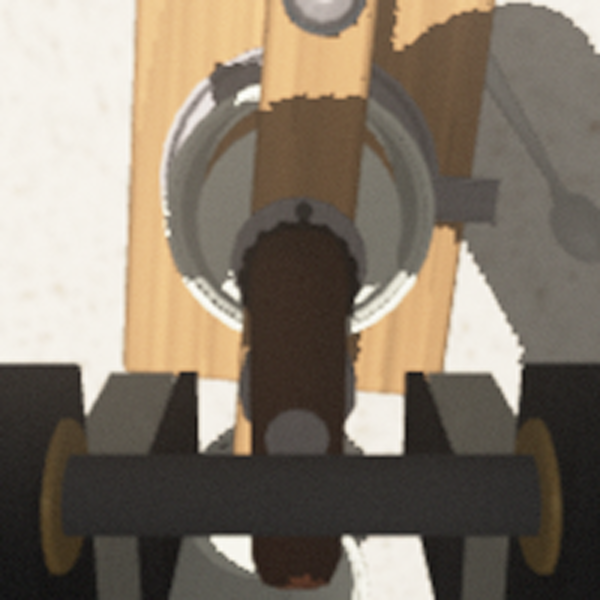

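The bar is centred between the pads (edges at 195 and 405, bar at 245–358). I'll continue closing.

Emit:
send_rows(
  plan=[
    [[0, 0, 0, 0, 0, 0], [0, 0, 0, 0, 0, 0], [0, 0, 0, 0, 0, 0], [0, 0, 0, 0, 0, 0], [0, 0, 0, 0, 0, 0], [0, 0, 0, 0, 0, 0], [0, 0, 0, 0, 0, 0]],
  ],
)

```text
clock: 4.67
tool_pos: [0.5082, -0.0518, 0.2982]
orientation: [-180.0, 0.0, -104.0]
force: [3.9, -1.3, -2.2]
opening: 0.0173
gripper_force: 30.0
```

Run:
```python
from plant import ctrl
o=ctrl.get_obs();print(o["clock"],o["tool_pos"],o["orientation"],o["force"],o["moment"],o["opening"],o["gripper_force"])
```

```text
4.6667 [ 0.50819999 -0.05175009  0.2982145 ] [-1.79966851e+02  6.12445372e-03 -1.03975662e+02] [ 3.91929727 -1.34530314 -2.24689034] [-0.51098061 -1.21582186 -0.12431245] 0.017292292235202403 29.9887678027153
```

To row units: -20 degrees / 180 = -0.1111.

Emit:
send_rows(
  plan=[
    [[0, 0, 0, 0, 0, -0.0222], [0, 0, 0, 0, 0, -0.0444], [0, 0, 0, 0, 0, -0.0667], [0, 0, 0, 0, 0, -0.0889], [0, 0, 0, 0, 0, -0.1111], [0, 0, 0, 0, 0, -0.1111]],
  ],
)

```text
clock: 5.17
tool_pos: [0.5079, -0.0518, 0.2982]
orientation: [-180.0, -0.0, -83.8]
force: [2.6, -1.3, -1.8]
opening: 0.0172
gripper_force: 30.0
```

To row units: -29 degrees / 180 = -0.1611.

Emit:
send_rows(
  plan=[
    [[0, 0, 0, 0, 0, -0.0278], [0, 0, 0, 0, 0, -0.0556], [0, 0, 0, 0, 0, -0.0833], [0, 0, 0, 0, 0, -0.1111], [0, 0, 0, 0, 0, -0.1389], [0, 0, 0, 0, 0, -0.1611], [0, 0, 0, 0, 0, -0.1611], [0, 0, 0, 0, 0, -0.1611]],
  ],
)

```text
clock: 5.83
tool_pos: [0.5077, -0.0518, 0.2982]
orientation: [180.0, 0.0, -55.2]
force: [-0.0, -0.4, 0.5]
opening: 0.0177
gripper_force: 30.0
```

Run:
```python
from plant import ctrl
o=ctrl.get_obs();print(o["clock"],o["tool_pos"],o["orientation"],o["force"],o["moment"],o["opening"],o["gripper_force"])
```

```text
5.8333 [ 0.5076549  -0.05177696  0.29818124] [ 1.79979751e+02  7.86822372e-03 -5.51794673e+01] [-0.03612692 -0.38817163  0.52116541] [ 0.05407219 -0.24393045  0.0075753 ] 0.017678117674792222 29.99798208475113
```

To row units: 1.2 cm / 50 = 0.024, 0.9 cm / 50 = 0.018.

Emit:
send_rows(
  plan=[
    [[0, 0, 0.006, 0, 0, 0], [0, 0, 0.012, 0, 0, 0], [0, 0, 0.018, 0, 0, 0], [0, 0, 0.024, 0, 0, 0]],
  ],
)

```text
clock: 6.17
tool_pos: [0.5078, -0.0518, 0.2859]
orientation: [180.0, -0.0, -55.0]
force: [0.4, -0.3, -0.1]
opening: 0.0175
gripper_force: 30.0
```

To row units: 1.5 cm / 50 = 0.03, 1.2 cm / 50 = 0.024.

Emit:
send_rows(
  plan=[
    [[0, 0, 0.006, 0, 0, 0], [0, 0, 0.012, 0, 0, 0], [0, 0, 0.018, 0, 0, 0], [0, 0, 0.024, 0, 0, 0], [0, 0, 0.03, 0, 0, 0]],
  ],
)

```text
clock: 6.58
tool_pos: [0.5078, -0.0517, 0.2708]
orientation: [180.0, 0.0, -55.0]
force: [1.0, -0.8, 0.3]
opening: 0.018
gripper_force: 30.0
```

To row units: 0.4 cm / 50 = 0.008, 0.2 cm / 50 = 0.004.

Emit:
send_rows(
  plan=[
    [[0, 0, 0.004, 0, 0, 0], [0, 0, 0.008, 0, 0, 0], [0, 0, 0.008, 0, 0, 0]],
  ],
)

```text
clock: 6.83
tool_pos: [0.5076, -0.0517, 0.2666]
orientation: [180.0, 0.0, -55.0]
force: [2.4, -0.9, -3.3]
opening: 0.0177
gripper_force: 30.0
```

Run:
```python
from plant import ctrl
import cv2
s=ctrl.snapshot("scene")
cv2.imwrite("pics/s2.png",cv2.resize(s["img"][160:280,260:360,::-1],None,fx=5,fy=5,interpolation=cv2.INTER_CUBIC))
o=ctrl.get_obs();print(o["clock"],o["tool_pos"],o["force"],o["moment"])
```

```text
6.8833 [ 0.50759373 -0.05169557  0.26655974] [ 0.94934134 -1.88814784 -2.80219352] [-0.90723062 -0.23567791 -0.04440327]
```

View pics/s2.png

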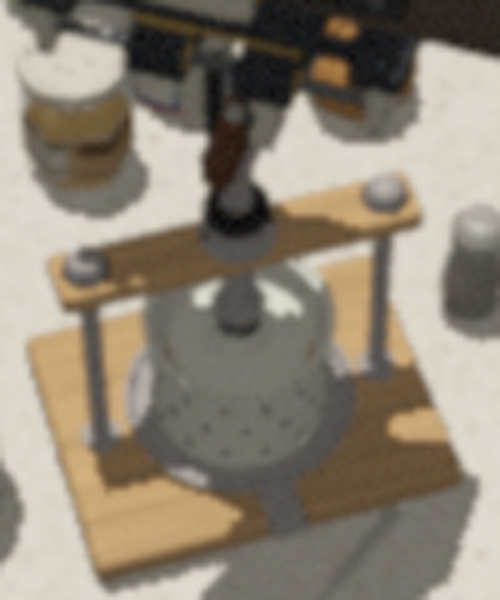

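The ram has slid down and the foot is inside the mould. I'll continue in small steps, watching the vertical force.

To row units: 0.3 cm / 50 = 0.006, 0.2 cm / 50 = 0.004.

Emit:
send_rows(
  plan=[
    [[0, 0, 0.002, 0, 0, 0], [0, 0, 0.004, 0, 0, 0], [0, 0, 0.006, 0, 0, 0]],
  ],
)

```text
clock: 7.13
tool_pos: [0.5079, -0.0518, 0.2643]
orientation: [-180.0, -0.0, -55.0]
force: [0.0, -1.4, 1.4]
opening: 0.0176
gripper_force: 30.0
```

To row units: 0.3 cm / 50 = 0.006, 0.2 cm / 50 = 0.004.

Emit:
send_rows(
  plan=[
    [[0, 0, 0.002, 0, 0, 0], [0, 0, 0.004, 0, 0, 0], [0, 0, 0.006, 0, 0, 0]],
  ],
)

```text
clock: 7.38
tool_pos: [0.5079, -0.0518, 0.2612]
orientation: [-180.0, -0.0, -55.0]
force: [1.1, -0.9, 0.2]
opening: 0.0182
gripper_force: 30.0
```

To row units: 0.2 cm / 50 = 0.004, 0.1 cm / 50 = 0.002.

Emit:
send_rows(
  plan=[
    [[0, 0, 0.002, 0, 0, 0], [0, 0, 0.004, 0, 0, 0]],
  ],
)

```text
clock: 7.55
tool_pos: [0.5079, -0.0518, 0.2591]
orientation: [180.0, -0.0, -55.0]
force: [0.6, -1.1, -0.4]
opening: 0.0178
gripper_force: 30.0
```

To row units: 0.2 cm / 50 = 0.004, 0.1 cm / 50 = 0.002.

Emit:
send_rows(
  plan=[
    [[0, 0, 0.002, 0, 0, 0], [0, 0, 0.004, 0, 0, 0]],
  ],
)

```text
clock: 7.72
tool_pos: [0.5078, -0.0517, 0.2571]
orientation: [180.0, -0.0, -55.0]
force: [1.2, -0.4, 0.9]
opening: 0.0175
gripper_force: 30.0
```

To row units: 0.2 cm / 50 = 0.004, 0.1 cm / 50 = 0.002.

Emit:
send_rows(
  plan=[
    [[0, 0, 0.002, 0, 0, 0], [0, 0, 0.004, 0, 0, 0]],
  ],
)

```text
clock: 7.88
tool_pos: [0.5079, -0.0517, 0.2551]
orientation: [180.0, 0.0, -55.0]
force: [2.0, -0.5, -0.8]
opening: 0.0176
gripper_force: 30.0
```

To row units: 0.2 cm / 50 = 0.004, 0.1 cm / 50 = 0.002.

Emit:
send_rows(
  plan=[
    [[0, 0, 0.002, 0, 0, 0], [0, 0, 0.004, 0, 0, 0]],
  ],
)

```text
clock: 8.05
tool_pos: [0.5079, -0.0517, 0.2531]
orientation: [180.0, -0.0, -55.0]
force: [0.9, -1.3, -0.6]
opening: 0.0177
gripper_force: 30.0
```

To row units: 0.2 cm / 50 = 0.004, 0.1 cm / 50 = 0.002.

Emit:
send_rows(
  plan=[
    [[0, 0, 0.002, 0, 0, 0], [0, 0, 0.004, 0, 0, 0]],
  ],
)

```text
clock: 8.22
tool_pos: [0.5079, -0.0518, 0.2512]
orientation: [-180.0, -0.0, -55.0]
force: [-0.3, -1.5, 6.0]
opening: 0.0175
gripper_force: 30.0
```

To row units: 0.2 cm / 50 = 0.004, 0.1 cm / 50 = 0.002.

Emit:
send_rows(
  plan=[
    [[0, 0, 0.002, 0, 0, 0], [0, 0, 0.004, 0, 0, 0]],
  ],
)

```text
clock: 8.38
tool_pos: [0.5082, -0.0518, 0.2499]
orientation: [-180.0, -0.0, -55.0]
force: [-2.4, -1.2, 9.0]
opening: 0.0173
gripper_force: 30.0
```

Emit:
send_rows(
  plan=[
    [[0, 0, 0, 0, 0, 0], [0, 0, 0, 0, 0, 0]],
  ],
)

```text
clock: 8.55
tool_pos: [0.5081, -0.0518, 0.2498]
orientation: [-180.0, -0.0, -55.0]
force: [-1.3, -1.2, 4.8]
opening: 0.0176
gripper_force: 30.0
```

Emit:
send_rows(
  plan=[
    [[0, 0, 0, 0, 0, 0]],
  ],
)

```text
clock: 8.63
tool_pos: [0.5081, -0.0518, 0.2498]
orientation: [-180.0, -0.0, -55.0]
force: [-1.0, -0.6, 5.8]
opening: 0.0176
gripper_force: 30.0
```

Emit:
send_rows(
  plan=[
    [[0, 0, 0, 0, 0, 0]],
  ],
)

```text
clock: 8.72
tool_pos: [0.5081, -0.0518, 0.2498]
orientation: [-180.0, -0.0, -55.0]
force: [-0.7, -1.0, 7.3]
opening: 0.0174
gripper_force: 30.0
```

To row units: 0.08 cm / 50 = 0.0016.

Emit:
send_rows(
  plan=[
    [[0, 0, 0.0016, 0, 0, 0]],
  ],
)

```text
clock: 8.8
tool_pos: [0.5082, -0.0519, 0.2494]
orientation: [-179.9, -0.1, -55.0]
force: [-2.5, -1.7, 11.1]
opening: 0.0178
gripper_force: 30.0
```

To row units: 0.08 cm / 50 = 0.0016.

Emit:
send_rows(
  plan=[
    [[0, 0, 0.0016, 0, 0, 0]],
  ],
)

```text
clock: 8.88
tool_pos: [0.5083, -0.0519, 0.2488]
orientation: [-179.9, -0.1, -55.0]
force: [-2.3, -1.0, 10.8]
opening: 0.0177
gripper_force: 30.0
```

Emit:
send_rows(
  plan=[
    [[0, 0, 0, 0, 0, 0]],
  ],
)

```text
clock: 8.97
tool_pos: [0.5082, -0.0519, 0.2487]
orientation: [-179.9, -0.1, -55.0]
force: [-0.8, -0.9, 7.8]
opening: 0.0175
gripper_force: 30.0
```

Emit:
send_rows(
  plan=[
    [[0, 0, 0, 0, 0, 0]],
  ],
)

```text
clock: 9.05
tool_pos: [0.5082, -0.0519, 0.2487]
orientation: [-179.9, -0.1, -55.0]
force: [-1.3, -0.0, 7.1]
opening: 0.0176
gripper_force: 30.0
```

Emit:
send_rows(
  plan=[
    [[0, 0, 0.0012, 0, 0, 0]],
  ],
)

```text
clock: 9.13
tool_pos: [0.5084, -0.0519, 0.2484]
orientation: [-179.9, -0.1, -55.0]
force: [-3.4, 0.7, 11.0]
opening: 0.0176
gripper_force: 30.0
```

To row units: 0.04 cm / 50 = 0.0008.

Emit:
send_rows(
  plan=[
    [[0, 0, 0.0008, 0, 0, 0]],
  ],
)

```text
clock: 9.22
tool_pos: [0.5084, -0.0519, 0.2481]
orientation: [-179.9, -0.1, -55.0]
force: [-4.7, -0.5, 12.8]
opening: 0.0176
gripper_force: 30.0
```

Run:
```python
from plant import ctrl
for i in range(5):
    ctrl.snapshot("top");o=ctrl.get_obs();print(o["clock"],o["tool_pos"].round(4),o["force"].round(1))
s=ctrl.snapshot("scene")
import numpy as np; np.savez("s3.npz",**s)
```

```text
9.2667 [ 0.5084 -0.0519  0.2481] [-2.3 -1.4 10.5]
9.3167 [ 0.5083 -0.0519  0.248 ] [-3.  -0.7 12.5]
9.3667 [ 0.5083 -0.0519  0.2481] [-2.9 -0.5  9.5]
9.4167 [ 0.5083 -0.0519  0.248 ] [-3.1  0.7 11.5]
9.4667 [ 0.5083 -0.0519  0.2481] [-2.5 -1.   9.7]
```

To row units: 15 degrees / 180 = 0.0833.

Emit:
send_rows(
  plan=[
    [[0, 0, 0, 0, 0, 0.0222], [0, 0, 0, 0, 0, 0.0444], [0, 0, 0, 0, 0, 0.0667], [0, 0, 0, 0, 0, 0.0833]],
  ],
)

```text
clock: 9.85
tool_pos: [0.5084, -0.0518, 0.2481]
orientation: [-179.9, -0.1, -70.1]
force: [-1.5, -0.5, 10.1]
opening: 0.0177
gripper_force: 30.1
```

Run:
```python
from plant import ctrl
for i in range(4):
    ctrl.snapshot("top");o=ctrl.get_obs();print(o["clock"],o["tool_pos"].round(4),o["orientation"].round(1),o["force"].round(1),o["moment"].round(2))
```

```text
9.9 [ 0.5085 -0.0518  0.2481] [-1.799e+02 -1.000e-01 -7.030e+01] [-2.7 -0.5 10.3] [-0.21  1.24  0.25]
9.95 [ 0.5084 -0.0518  0.2481] [-1.799e+02 -1.000e-01 -7.010e+01] [-2.3 -0.3 11.5] [-0.21  1.1   0.07]
10.0 [ 0.5085 -0.0518  0.2481] [-1.799e+02 -1.000e-01 -7.000e+01] [-2.3 -0.5 10.4] [-0.22  1.15  0.11]
10.05 [ 0.5085 -0.0518  0.2481] [-1.799e+02 -1.000e-01 -7.000e+01] [-2.1 -0.7 10.6] [-0.29  1.14  0.04]
```

The steady push is about 10.7 N. Adding the ram's 1.6 N weight gives a load of about 12 N. I'll go on locking.

To row units: 34 degrees / 180 = 0.1889.

Emit:
send_rows(
  plan=[
    [[0, 0, 0, 0, 0, 0.0278], [0, 0, 0, 0, 0, 0.0556], [0, 0, 0, 0, 0, 0.0833], [0, 0, 0, 0, 0, 0.1111], [0, 0, 0, 0, 0, 0.1389], [0, 0, 0, 0, 0, 0.1667], [0, 0, 0, 0, 0, 0.1889]],
  ],
)

```text
clock: 10.63
tool_pos: [0.5088, -0.0517, 0.2481]
orientation: [-179.8, 0.0, -104.2]
force: [-0.6, -0.7, 8.7]
opening: 0.0175
gripper_force: 30.2
```

```bash
cat > r.py <<'E'
from plant import ctrl
for i in range(3):
    ctrl.snapshot("top");o=ctrl.get_obs();print(o["clock"],o["tool_pos"].round(4),o["orientation"].round(1),o["force"].round(1),o["moment"].round(2))
E
python3 r.py
```

```text
10.6833 [ 0.5087 -0.0517  0.2481] [-179.8    0.  -104.4] [-1.8 -1.   9.5] [-0.19  0.59  0.34]
10.7333 [ 0.5088 -0.0517  0.2481] [-179.8    0.  -104.1] [-0.6 -1.3  9.1] [-0.2   0.65  0.2 ]
10.7833 [ 0.5088 -0.0517  0.2481] [-179.8    0.  -104. ] [-0.6 -1.1  9.9] [-0.26  0.56  0.13]
```

Now on to the stop, with a few degrees of overdrive.

To row units: 6 degrees / 180 = 0.0333.

Emit:
send_rows(
  plan=[
    [[0, 0, 0, 0, 0, 0.0111], [0, 0, 0, 0, 0, 0.0222], [0, 0, 0, 0, 0, 0.0333]],
  ],
)

```text
clock: 11.03
tool_pos: [0.5089, -0.0517, 0.2481]
orientation: [-179.8, 0.0, -110.0]
force: [-1.8, -0.6, 9.7]
opening: 0.0175
gripper_force: 30.3
```

```bash
python3 r.py
```

```text
11.0833 [ 0.5089 -0.0517  0.2481] [-179.8    0.  -110.1] [-0.4 -1.   9.6] [-0.3   0.52  0.67]
11.1333 [ 0.5088 -0.0517  0.2481] [-179.8    0.  -110. ] [-0.6 -1.   8.8] [-0.19  0.58  0.54]
11.1833 [ 0.5088 -0.0517  0.2481] [-179.8    0.  -109.9] [ 0.2 -0.4  9.8] [-0.21  0.55  0.56]
```

To row units: 3 degrees / 180 = 0.0167.

Emit:
send_rows(
  plan=[
    [[0, 0, 0, 0, 0, 0.0083], [0, 0, 0, 0, 0, 0.0167], [0, 0, 0, 0, 0, 0.0167]],
  ],
)

```text
clock: 11.43
tool_pos: [0.5089, -0.0515, 0.248]
orientation: [-179.8, 0.1, -113.0]
force: [-0.6, -0.4, 8.7]
opening: 0.0178
gripper_force: 31.1
```

```bash
python3 r.py
```

```text
11.4833 [ 0.509  -0.0515  0.2481] [-1.798e+02  1.000e-01 -1.129e+02] [-1.5  0.9  8.7] [0.06 0.33 0.71]
11.5333 [ 0.509  -0.0515  0.2481] [-1.798e+02  1.000e-01 -1.129e+02] [-0.9  0.6  9.1] [0.09 0.35 0.74]
11.5833 [ 0.509  -0.0515  0.2481] [-1.798e+02  1.000e-01 -1.129e+02] [-0.3 -0.7  8.5] [0.08 0.37 0.77]
```

The torque of 0.75 N m is above the 0.5 turning limit, so the handle is on the stop. I'll ease off the push and open.

To row units: -0.08 cm / 50 = -0.0016, -0.04 cm / 50 = -0.0008.

Emit:
send_rows(
  plan=[
    [[0, 0, -0.0008, 0, 0, 0], [0, 0, -0.0016, 0, 0, 0], [0, 0, -0.0016, 0, 0, 0]],
  ],
)

```text
clock: 11.83
tool_pos: [0.5087, -0.0515, 0.2481]
orientation: [-179.9, 0.1, -112.9]
force: [1.3, 0.7, 5.5]
opening: 0.0182
gripper_force: 31.1
```

Emit:
send_rows(
  plan=[
    [[0, 0, 0, 0, 0, 0], [0, 0, 0, 0, 0, 0], [0, 0, 0, 0, 0, 0], [0, 0, 0, 0, 0, 0], [0, 0, 0, 0, 0, 0], [0, 0, 0, 0, 0, 0], [0, 0, 0, 0, 0, 0], [0, 0, 0, 0, 0, 0]],
  ],
  fingers=0.7,
)

```text
clock: 12.5
tool_pos: [0.5078, -0.0517, 0.2473]
orientation: [180.0, -0.0, -113.0]
force: [-0.4, 0.0, 0.7]
opening: 0.0603
gripper_force: 0.0
```

To row units: -14 cm / 50 = -0.28, -10 cm / 50 = -0.2.

Emit:
send_rows(
  plan=[
    [[0, 0, -0.02, 0, 0, 0], [0, 0, -0.06, 0, 0, 0], [0, 0, -0.12, 0, 0, 0], [0, 0, -0.2, 0, 0, 0], [0, 0, -0.28, 0, 0, 0], [0, 0, -0.28, 0, 0, 0]],
  ],
)

```text
clock: 13.0
tool_pos: [0.5103, -0.0525, 0.3968]
orientation: [-179.3, 0.3, -113.0]
force: [-0.1, 0.6, 1.1]
opening: 0.0616
gripper_force: 0.0
```

Run:
```python
from plant import ctrl
import cv2
s=ctrl.snapshot("scene");w=ctrl.snapshot("wrist")
import numpy as np
np.savez("s4.npz",**s)
a=cv2.resize(s["img"][160:280,260:360],None,fx=4,fy=4,interpolation=cv2.INTER_CUBIC)
b=cv2.resize(w["img"][100:260,220:420],(600//2*2*4//6,480))
cv2.imwrite("pics/f.png",np.hstack([a,b])[:,:,::-1])
o=ctrl.get_obs();print(o["clock"],o["tool_pos"],o["force"],o["opening"])
```

```text
13.1 [ 0.50843824 -0.05164136  0.38995493] [ 0.20014773 -0.11566467 -1.04130995] 0.061311257350654555
```

View pics/f.png

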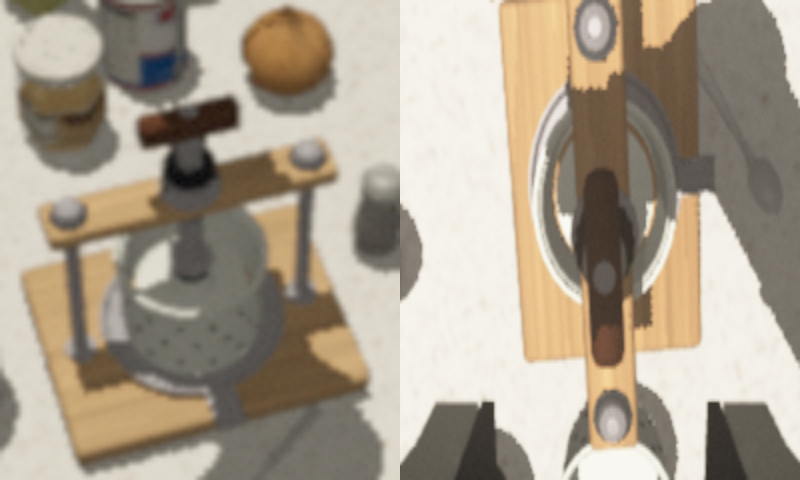

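The handle lies parallel to the bridge, the ram is down, the gripper is clear and the other items haven't moved. I'll hand the job in.

```bash
python3 -c "
from plant import ctrl
print(ctrl.close_job())"
```

```text
the job is handed in; nothing more can be done
None
```

The ram was pushed onto the follower with an estimated 12 N (from the wrist force, not read directly), the handle was locked clockwise to its stop and let go, and the job was handed in at about 13 s; the judging gave no verdict.

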